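Slide the mortar coupon along the comparator rail into the gauge corner

ROBOT

A 6-joint arm with a two-finger parallel gripper is mounted at the origin on the work surface. World frame = base frame: x ahead of the robot, y to its left, z up, the work surface at z = 0. Lengths are in m, angles in rad, forces in N, time in s.
With the tool pointing down it reaches from about 0.4 to 0.925 m from the base axis. Payload 12.5 kg.
Tool frame: the origin (TCP) lies at the very end of the fingers, on their centre line; the grasp point (between the pads) lies 19 mm behind it (manip.grip_point_offset is the distance from the TCP to the grasp point, in m); z points along the fingers, y is the line along which they close (so a half turn about z gives the same grasp; the last joint's range is limited). The gripper opens to 95 mm and grips with 3 to 60 N. Pads are 20 mm wide; open, the fingers measure 119 mm over their backs; the gripper's body (75 mm by 180 mm) begins 59 mm behind the grasp point.
Start: joints at [-1.397, 0.491, 1.559, -0, 1.092, -0.106], TCP at [0.173, -0.601, 0.215] pointing down, gripper open.
Joint ranges: [-3.1, 3.1], [-0.84, 2.19], [0.05, 2.79], [-1.13, 4.28], [0.06, 2.93], [-2.69, 2.69]. Speed limits (rad/s): [2.22, 2.22, 2.79, 3.14, 3.14, 3.14].

INTERFACE

Orientations are given as a unit quaternion [w, x, y, z].
In Python, from rig import readout, eyes, order, manip gives the robot as it stands.
- The arm moves only by the tool arm_command, never from a script. Its argument "motion" is a list of rows, each a list of 3 entries, a list of its own where there are three numbers: the shift along the tool's x, y, z in cm, then the turn, a rotation vector about the tool's x, y, z in rad, then the gripper's target within -1 to 1 (fully open at 1, half-way at 0, shut at -1). A call has 1 to 20 rows; each row is the pose to reach, as a shift and turn from the pose commanded when the call began, along the tool's axes at that moment; what a row does not reach only later rows make up. A row lasts 1/10 s, in which the tool goes at most 50 mm and 8.59 degrees, less where a joint would pass 70% of its speed; a pose out of reach is approached as far as the arm can. A call with a gripper value outside its range is refused whole. The fingers move at their own pace and stop on an object; "squeeze" is the grip in N (left out, the last holds). Time passes only in rows, so rows that repeat a pose let the fingers close. It gives the time, the measured TCP pose, the force and the opening at its end, in the units of the state.
- readout.state(): the state, without advancing time (a new reading comes with each control period).
- eyes.capture(name): name is "scene" or "top"; returns a dict with "color" (400x640x3 uint8, blue, green, red), "intrinsics" (3x3 intrinsics, pixels), "cam_to_world" (4x4, takes a point from camera to world coordinates). Camera axes: x right, y down, z forward; pixel columns grow to the right and rows downward; lengths in m; the calibration is good to about 2 mm. A picture is of the moment at which its call begins. There is no depth.
- order.close_job(): hands the job in, once; it reports no verdict.
The state is a dict: "clock": time; "qpos": joint angles; "qvel": joint speeds; "joint_efforts": joint torques, N m; "position": TCP position; "tcp_rot": TCP orientation; "contact_force": force on the tool from outside, world axes, zero at the start; "wrist_torque": the same for the moment, N m; "grip_width": finger opening in m.
Only numpy, scipy, OpenCV 4.12 (cv2) and the standard library are available. Lean on these libraries where they do the work, as an engineer would, in place of code of your own. Each camera call takes 0.05 s, during which the arm holds its last target. There are 200 camera calls.

TASK

Without picking it up, push the rectangular mortar coupon with the fingertips across the plate until its long side lies flat against the rail, out in the open middle stretch. Then, keeping it against the rail, slide it along into the corner pocket at the end where the dial gauge is, until it sits snug against both the rail and the end stop. Leave the other things where they stand and move the hand clear at the end.

Things in the scene. Friction and masses are not known exactly. Their poses are not given: they have to be found in the camera images.
- bed: Fixed length-comparator bed: aluminium plate 12 mm thick. Origin on the table under the plate; in the bed's frame the plate spans x -100 to +130 mm, y -180 to +180 mm, top at z 12 mm. A rail runs along y on the side away from the robot; at each end of it is a corner pocket between the rail, an end stop (inner face at y = +140 or -140 mm) and a low guide lip.
- rail_mid (a point): Middle of the top edge of the rail's pushing face, which looks to the bed's -x and lies at x = +50 mm in the bed's frame. The rail is dark steel, 16 mm thick, 12 mm high above the plate (lower than the coupon), and runs from y -140 to +140 mm. Axes as the bed's.
- seat_pos (a point): Where the centre of the coupon's underside lies when it is seated in the pocket at the +y end: x +30, y +110 mm in the bed's frame. The pocket is 43 mm wide: its guide lip is 6 mm thick, 6 mm high above the plate, inner face at x = +7 mm, from y = 140 to 100 mm, then a short mouth as high flares away from the rail, to y = 83, x = -10 mm. 20 mm of a seated coupon sticks out inward of y = 100 mm.
- seat_neg (a point): The same for the mirror-image pocket at the -y end of the bed: x +30, y -110 mm in the bed's frame.
- gauge_stop: Fixed end stop carrying the round dial gauge; it stands at one or the other end of the bed (at x = +30 mm, y = +150 or -150 mm in the bed's frame), axes parallel to the bed's. Dark steel block 20 mm along y, x -30 to +40 mm about its origin, 22 mm high above the plate; origin at its underside, on the plate. The dial, 52 mm across, white face up, is centred 68 mm to +x of the origin (behind the rail) and reaches 34 mm above the plate.
- plain_stop: The same fixed end stop block without a gauge, at the opposite end of the bed.
- coupon: Loose rectangular coupon of grey mortar, about 95 g, 40 mm in x, 60 mm in y (its long side), 18 mm high, lying flat on the plate near the middle of the bed, some way short of the rail and skewed to it. Origin at the centre of its underside.
- core_slice: Bystander: round slice of concrete core, 50 mm across, 22 mm high, loose on the table beside one end of the bed. Origin at the centre of its underside.
- weight: Bystander: brass weight with a small knob, 40 mm across, 52 mm high, loose on the table beside one end of the bed. Origin at the centre of its underside.
- jar: Bystander: white screw-top sample jar, 60 mm across, 70 mm high, loose on the table beyond the rail. Origin at the centre of its underside.
Mind the look-alikes: they are no part of the job. What is shaped like the coupon but blue is not meant.

How it is judged:
On the way:
1. the coupon's long side lies flat against the rail in the open middle stretch, outside both pockets (x of coupon in the frame of bed between 0.027 and 0.033 m and angle between the y axis of coupon and the y axis of bed, either way round below 0.06 rad and z of coupon in the frame of bed between 0.009 and 0.015 m and angle between coupon's own z axis and vertical below 0.06 rad and y of coupon in the frame of bed between -0.075 and 0.075 m), for 0.1 s.
At the end, for the whole second after the job is handed in: The coupon lies flat on the plate at rest in the corner pocket of the dial gauge's end: its long side within 3 mm of the rail and parallel to it within 0.06 rad, its end within 3 mm of the end stop (x of coupon in the frame of bed between 0.027 and 0.033 m and angle between the y axis of coupon and the y axis of bed, either way round below 0.06 rad and z of coupon in the frame of bed between 0.009 and 0.015 m and angle between coupon's own z axis and vertical below 0.06 rad and y of coupon in the frame of gauge_stop between -0.043 and 0.043 m and linear speed of coupon below 0.01 m/s and angular speed of coupon below 0.1 rad/s); the robot touches nothing.
It fails at once if the coupon is lifted (more than 6 mm off the plate) or tipped (z of coupon in the frame of bed above 0.018 m or angle between coupon's own z axis and vertical above 0.3 rad).
It fails at once if the coupon strays more than 10 mm from the rail outside the middle stretch (centre more than 65 mm from the middle of the rail), instead of sliding along the rail (x of coupon in the frame of bed below 0.02 m and (y of coupon in the frame of bed above 0.065 m or y of coupon in the frame of bed below -0.065 m)).
It fails at once if the round core slice is moved by more than 20 mm (distance of core_slice from where it was at the start of the episode above 0.02 m).
It fails at once if the brass weight is moved by more than 20 mm (distance of weight from where it was at the start of the episode above 0.02 m).
It fails at once if the white jar is moved by more than 20 mm (distance of jar from where it was at the start of the episode above 0.02 m).
It also fails if it takes over 51 s, if anything falls off the work surface, if the arm or the gripper's body presses on something with over 40 N, if the wrist force passes 120 N, or if a joint passes its speed limit or range.

## Working session

There is one attempt and no reset: what is moved stays moved. The work goes in short steps, Python scripts to look and compute and a tool call to move; the robot and the scene stay as the last step left them, time stands still between calls to the robot, and variables do not carry over. Pictures are saved under pics/ and viewed, on a budget of 10 in all, crops included, one or two more only if the job needs it, and the job is handed in when it is done.

Besides the shell and the picture viewer there is one more tool, called after ">>>" as name(argument=value, ...), one argument or row to a line, values as JSON. arm_command: Moves the arm, as the interface text tells. Its arguments: {"type":"object","properties":{"motion":{"type":"array"},"squeeze":{"type":"number"}},"required":["motion"]}

```bash
ls; mkdir -p pics; python3 - <<'E'
from rig import readout,eyes
import cv2,numpy as np,pickle
for n in("top","scene"):
    c=eyes.capture(n);pickle.dump(c,open(n+".pkl","wb"));cv2.imwrite(f"pics/{n}0.png",c["color"])
    print(n,c["intrinsics"].round(1).tolist(),c["cam_to_world"].round(4).tolist())
print(readout.state())
E
```

```text
pics
top [[497.3, 0.0, 321.8], [0.0, 497.3, 196.5], [0.0, 0.0, 1.0]] [[-0.0036, -0.9956, 0.094, 0.4975], [-1.0, 0.0033, -0.0038, 0.0303], [0.0035, -0.094, -0.9956, 1.2574], [0.0, 0.0, 0.0, 1.0]]
scene [[388.8, 0.0, 319.8], [0.0, 388.8, 199.3], [0.0, 0.0, 1.0]] [[0.857, 0.427, -0.2884, 0.8343], [0.515, -0.7275, 0.4534, -0.3637], [-0.0162, -0.5371, -0.8434, 0.7821], [0.0, 0.0, 0.0, 1.0]]
{'clock': 0.1, 'qpos': array([-1.39660843e+00,  4.91524799e-01,  1.55938540e+00,  5.04058163e-05,
        1.09173035e+00, -1.05601056e-01]), 'qvel': array([-0.00183192, -0.00161735, -0.00284646, -0.00242276, -0.00077159,
        0.0006437 ]), 'joint_efforts': array([ 1.81158608e-03, -6.13621473e+01, -2.58604413e+01,  6.93566795e-02,
        4.71012841e-02, -6.75093747e-05]), 'position': array([ 0.17259017, -0.600469  ,  0.21410541]), 'tcp_rot': array([-5.24408180e-04,  9.90232201e-01,  1.39427089e-01,  4.38197262e-06]), 'contact_force': array([ 0.65152006,  0.26376443, -0.96283232]), 'wrist_torque': array([0.04840935, 0.03097401, 0.03487532]), 'grip_width': 0.09486513985258282}
```

View pics/top0.png

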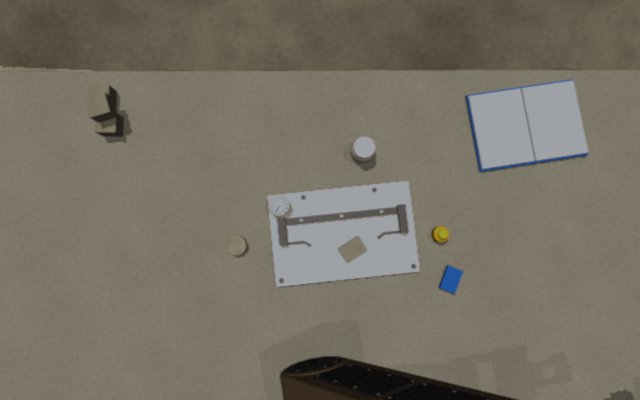

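View pics/scene0.png

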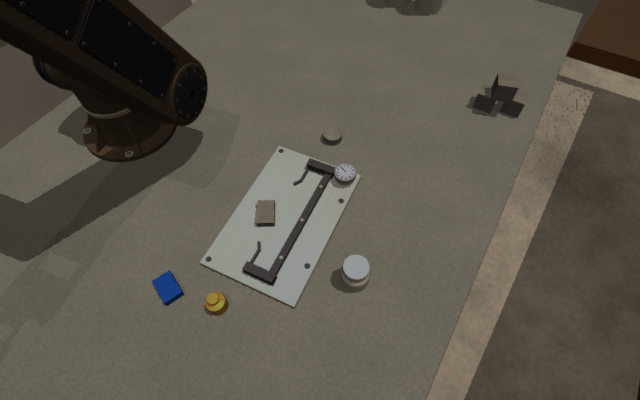

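The gauge, at top-view pixel (280,205), is at the left end, which is world +y. The coupon is at about (352,249). The core slice is at (236,245), the brass weight at (441,235), and the jar at (364,150). I'll enlarge this area.

```bash
python3 - <<'E'
import cv2,pickle
c=pickle.load(open("top.pkl","rb"))["color"][175:292,262:424]
cv2.imwrite("pics/crop0.png",cv2.resize(c,None,fx=4.9,fy=4.9,interpolation=cv2.INTER_CUBIC))
E
```

```text
(no output)
```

View pics/crop0.png

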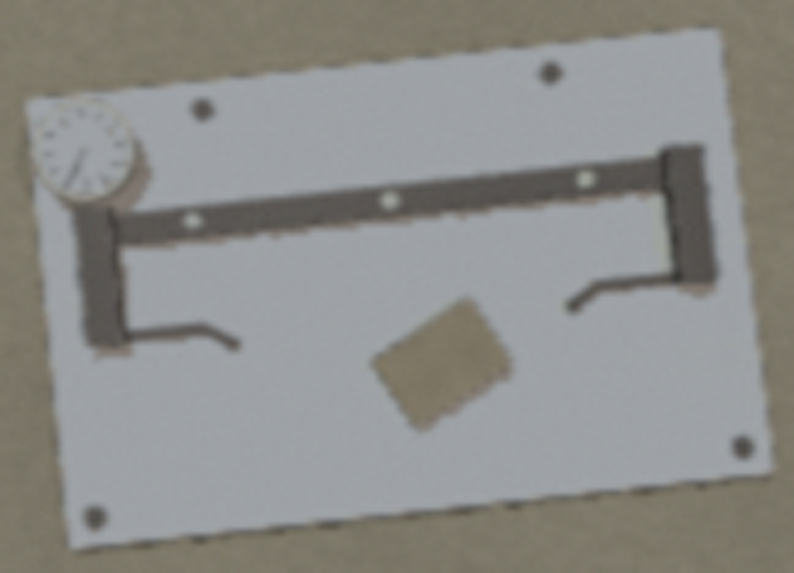

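The crop shows these features:
- Plate corners: (26,99), (718,28), (773,468), (71,549).
- Coupon corners: (371,361), (468,296), (512,370), (420,432).
- Rail face lower edge: from about (120,245) to (664,192).

```bash
cat > h.py <<'E'
import numpy as np,cv2,pickle
from scipy.optimize import least_squares
def ray(c,uv,z):
    K=np.array(c["intrinsics"]);T=np.array(c["cam_to_world"])
    d=T[:3,:3]@np.linalg.solve(K,[uv[0],uv[1],1.]);o=T[:3,3]
    return (o+d*(z-o[2])/d[2])[:2]
def fit(model,pts):  # rigid 2D: pts = R(a) model + t
    m=np.array(model);p=np.array(pts);f=lambda v:((m@np.array([[np.cos(v[2]),np.sin(v[2])],[-np.sin(v[2]),np.cos(v[2])]])+v[:2])-p).ravel()
    r=least_squares(f,[*p.mean(0),0.]);return r.x,np.abs(r.fun).max()
def tobed(b,p):
    d=np.array(p)-b[:2];c,s=np.cos(b[2]),np.sin(b[2]);return np.array([c*d[0]+s*d[1],-s*d[0]+c*d[1]])
def toworld(b,p):
    c,s=np.cos(b[2]),np.sin(b[2]);return b[:2]+[c*p[0]-s*p[1],s*p[0]+c*p[1]]
def crop(uv,o=(262,175),f=4.9): return ((uv[0]+.5)/f-.5+o[0],(uv[1]+.5)/f-.5+o[1])
E
python3 - <<'E'
from h import *
c=pickle.load(open("top.pkl","rb"))
W=lambda l,z:[ray(c,crop(u),z) for u in l]
b,e=fit([[.13,.18],[.13,-.18],[-.1,-.18],[-.1,.18]],W([(26,99),(718,28),(773,468),(71,549)],.012))
print("bed",b,e)
for n,u,z in [("railL",(120,245),.012),("railR",(664,192),.012),("stopL",(121,247),.034),("stopR",(667,193),.034),("lipL",(200,334),.018)]:
    print(n,tobed(b,ray(c,crop(u),z)))
p=W([(371,361),(468,296),(512,370),(420,432)],.03)
q=[tobed(b,x) for x in p];print(np.round(q,4))
k,e=fit([[-.0+.02,.03],[.02,-.03],[-.02,-.03],[-.02,.03]],q);print("coupon in bed",k,e)
for n,u,z in [("slice",(236,245),.022),("weight",(441,235),.04),("jar",(364,149),.07)]: print(n,tobed(b,ray(c,u,z)))
b[0:2]=b[0:2];np.save("bed.npy",b)
E
```

```text
bed [ 0.50952948 -0.02791158  0.10467463] 0.0021579812777297036
railL [0.05005636 0.1386199 ]
railR [ 0.04696562 -0.14094255]
stopL [0.04801705 0.13681901]
stopR [ 0.04536933 -0.13884736]
lipL [0.0006163  0.10253778]
[[-0.0221  0.0184]
 [ 0.0049 -0.0337]
 [-0.0342 -0.0514]
 [-0.0598 -0.0021]]
coupon in bed [-0.02780704 -0.01720467  0.47278127] 0.0024745556763581984
slice [0.01286508 0.26611678]
weight [-0.01730397 -0.23675595]
jar [ 0.20902145 -0.07108441]
```

```bash
cat >> h.py <<'E'
def row(tx,ty,z,yaw=None,st=None):
    "bed-frame mm target -> tool-frame shift (cm) and z turn, from the present measured pose"
    from rig import readout
    from scipy.spatial.transform import Rotation as R
    b=np.load("bed.npy");st=st or readout.state();q=st["tcp_rot"]
    Rm=R.from_quat([q[1],q[2],q[3],q[0]]);X=Rm.as_matrix()
    d=np.array([*toworld(b,[tx/1e3,ty/1e3]),z/1e3])-st["position"]
    y=np.arctan2(X[1,0],X[0,0]);Y=np.array([[np.cos(b[2]),np.sin(b[2]),0],[np.sin(b[2]),-np.cos(b[2]),0],[0,0,-1]]).T
    return np.round(X.T@d*100,2),np.round((Rm.inv()*R.from_matrix(Y)).as_rotvec(),3)
def where():
    from rig import readout
    s=readout.state();b=np.load("bed.npy");print("t",round(s["clock"],2),"bed mm",np.round(tobed(b,s["position"][:2])*1e3,1),"z",round(s["position"][2]*1e3,1),"F",np.round(s["contact_force"],1),"w",round(s["grip_width"]*1e3,1));return s
E
python3 - <<'E'
from h import *
b=np.load("bed.npy");b[2]=.100;np.save("bed.npy",b)
where();print(row(-86,-18,100))
E
```

```text
t 0.1 bed mm [-392.4 -536.1] z 214.1 F [ 0.7  0.3 -1. ] w 94.9
(array([ 39.41, -45.48,  11.46]), array([-0.001, -0.   ,  0.18 ]))
```

>>> arm_command(
  motion=[
    [[39.4,-45.5,11.5],[0,0,0.18],-0.58],
    [[39.4,-45.5,11.5],[0,0,0.18],-0.58],
    [[39.4,-45.5,11.5],[0,0,0.18],-0.58],
    [[39.4,-45.5,11.5],[0,0,0.18],-0.58],
    [[39.4,-45.5,11.5],[0,0,0.18],-0.58],
    [[39.4,-45.5,11.5],[0,0,0.18],-0.58],
    [[39.4,-45.5,11.5],[0,0,0.18],-0.58],
    [[39.4,-45.5,11.5],[0,0,0.18],-0.58],
    [[39.4,-45.5,11.5],[0,0,0.18],-0.58],
    [[39.4,-45.5,11.5],[0,0,0.18],-0.58],
    [[39.4,-45.5,11.5],[0,0,0.18],-0.58],
    [[39.4,-45.5,11.5],[0,0,0.18],-0.58],
    [[39.4,-45.5,11.5],[0,0,0.18],-0.58],
    [[39.4,-45.5,11.5],[0,0,0.18],-0.58],
    [[39.4,-45.5,11.5],[0,0,0.18],-0.58],
    [[39.4,-45.5,11.5],[0,0,0.18],-0.58],
    [[39.4,-45.5,11.5],[0,0,0.18],-0.58],
    [[39.4,-45.5,11.5],[0,0,0.18],-0.58],
  ],
)

```text
clock: 1.9
position: [0.4255, -0.0555, 0.0998]
tcp_rot: [0.0, 0.999, 0.049, 0.0]
contact_force: [0.0, 0.1, 1.3]
grip_width: 0.0198
```

```bash
python3 - <<'E'
from h import *
where();print(row(-86,-18,19))
E
```

```text
t 1.9 bed mm [-86.4 -19.1] z 99.8 F [0.  0.1 1.3] w 19.8
(array([ 0.04, -0.11,  8.08]), array([ 0.   , -0.   , -0.002]))
```

>>> arm_command(
  motion=[
    [[0,0,4],[0,0,0],-0.58],
    [[0,0,7],[0,0,0],-0.58],
    [[0,0,8.1],[0,0,0],-0.58],
    [[0,0,8.1],[0,0,0],-0.58],
    [[0.5,0,8.1],[0,0,0],-0.58],
    [[1.0,0,8.1],[0,0,0],-0.58],
    [[1.4,0,8.1],[0,0,0],-0.58],
    [[1.8,0,8.1],[0,0,0],-0.58],
    [[2.2,0,8.1],[0,0,0],-0.58],
    [[2.6,0,8.1],[0,0,0],-0.58],
    [[3.0,0,8.1],[0,0,0],-0.58],
    [[3.4,0,8.1],[0,0,0],-0.58],
    [[3.8,0,8.1],[0,0,0],-0.58],
    [[4.2,0,8.1],[0,0,0],-0.58],
    [[4.6,0,8.1],[0,0,0],-0.58],
    [[5.0,0,8.1],[0,0,0],-0.58],
    [[5.4,0,8.1],[0,0,0],-0.58],
    [[5.4,0,8.1],[0,0,0],-0.58],
  ],
)

```text
clock: 3.7
position: [0.48, -0.0493, 0.0186]
tcp_rot: [0.0, 0.999, 0.05, 0.0]
contact_force: [1.3, 0.7, 0.4]
grip_width: 0.0197
```

```bash
cat > look.py <<'E'
import sys;from h import *
from rig import eyes
cam,name,x0,y0,w,hh=sys.argv[1],sys.argv[2],*map(int,sys.argv[3:7])
c=eyes.capture(cam);pickle.dump(c,open(name+".pkl","wb"))
f=min(800/w,600/hh);cv2.imwrite(f"pics/{name}.png",cv2.resize(c["color"][y0:y0+hh,x0:x0+w],None,fx=f,fy=f,interpolation=cv2.INTER_CUBIC));where()
E
python3 look.py scene s1 200 130 200 180
```

```text
t 3.75 bed mm [-31.8 -18.2] z 18.6 F [-1.   0.3  0.6] w 20.2
```

View pics/s1.png

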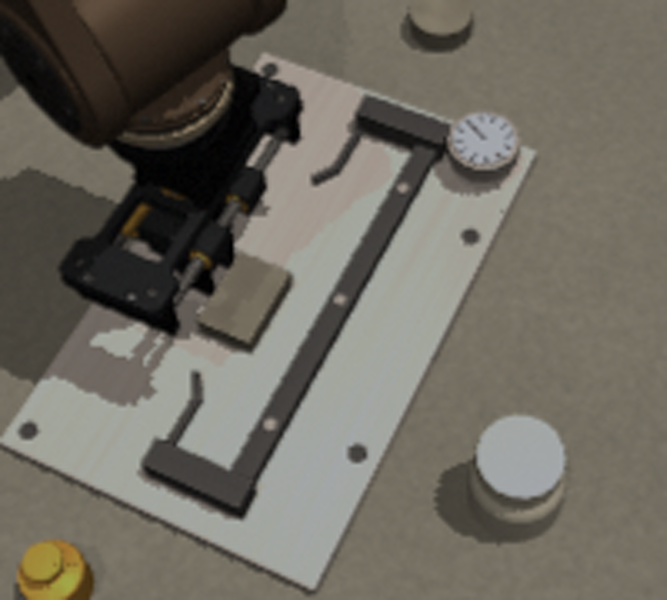

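The coupon (corners near (290,280) and (250,347)) is now parallel to the rail. I'll keep pushing until it touches.

>>> arm_command(
  motion=[
    [[0.4,0,0],[0,0,0],-0.58],
    [[0.8,0,0],[0,0,0],-0.58],
    [[1.2,0,0],[0,0,0],-0.58],
    [[1.6,0,0],[0,0,0],-0.58],
    [[2.0,0,0],[0,0,0],-0.58],
    [[2.4,0,0],[0,0,0],-0.58],
    [[2.7,0,0],[0,0,0],-0.58],
    [[2.8,0,0],[0,0,0],-0.58],
    [[2.9,0,0],[0,0,0],-0.58],
  ],
)

```text
clock: 4.65
position: [0.5082, -0.0463, 0.0186]
tcp_rot: [0.0, 0.999, 0.05, -0.0]
contact_force: [-2.2, -0.9, 0.5]
grip_width: 0.0197
```

>>> arm_command(
  motion=[
    [[0.1,0,0],[0,0,0],-0.58],
    [[0.15,0,0],[0,0,0],-0.58],
  ],
)

```text
clock: 4.85
position: [0.5098, -0.0462, 0.0186]
tcp_rot: [0.0, 0.999, 0.05, 0.0]
contact_force: [-0.6, 0.4, -0.3]
grip_width: 0.0201
```

>>> arm_command(
  motion=[
    [[0.05,0,0],[0,0,0],-0.58],
    [[0.1,0,0],[0,0,0],-0.58],
  ],
)

```text
clock: 5.05
position: [0.5105, -0.0461, 0.0186]
tcp_rot: [0.0, 0.999, 0.05, -0.0]
contact_force: [-2.5, -2.7, 2.2]
grip_width: 0.0199
```

```bash
python3 look.py scene s2 230 130 140 160
```

```text
t 5.1 bed mm [ -0.9 -18.2] z 18.6 F [-2.3 -1.2  0.9] w 19.5
```

View pics/s2.png

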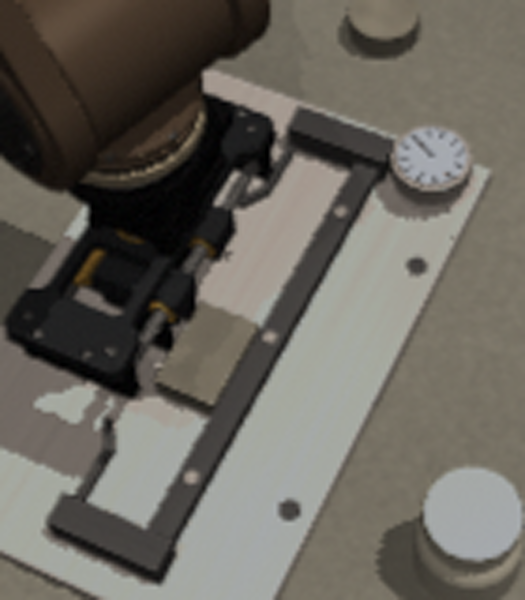

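The coupon edge (257,330)–(212,408) is at or within a millimetre of the rail, and force is still low. I'll press until it clearly rises.

>>> arm_command(
  motion=[
    [[0.05,0,0],[0,0,0],-0.58],
    [[0.1,0,0],[0,0,0],-0.58],
    [[0.1,0,0],[0,0,0],-0.58],
  ],
)

```text
clock: 5.4
position: [0.5105, -0.0461, 0.0186]
tcp_rot: [-0.0, 0.999, 0.05, -0.001]
contact_force: [-8.2, -3.3, 4.7]
grip_width: 0.0199
```

>>> arm_command(
  motion=[
    [[0.05,0,0],[0,0,0],-0.58],
    [[0.1,0,0],[0,0,0],-0.58],
    [[0.1,0,0],[0,0,0],-0.58],
  ],
)

```text
clock: 5.7
position: [0.5106, -0.046, 0.0186]
tcp_rot: [-0.0, 0.999, 0.05, -0.002]
contact_force: [-11.5, -6.5, 7.9]
grip_width: 0.0199
```

>>> arm_command(
  motion=[
    [[0.05,0,0],[0,0,0],-0.58],
    [[0.1,0,0],[0,0,0],-0.58],
    [[0.1,0,0],[0,0,0],-0.58],
  ],
)

```text
clock: 6.0
position: [0.5106, -0.046, 0.0186]
tcp_rot: [-0.0, 0.999, 0.05, -0.003]
contact_force: [-16.1, -7.7, 11.9]
grip_width: 0.0199
```

```bash
python3 - <<'E'
from h import *
c=pickle.load(open("s2.pkl","rb"));b=np.load("bed.npy")
for n,u,z in [("c+y",(257,328),.03),("c-y",(212,406),.03),("railL",(362,165),.024),("railR",(152,527),.024),("stopL corner",(292,138),.012)]:
    print(n,(tobed(b,ray(c,crop(u,(230,130),3.75),z))*1e3).round(1))
print(row(-20,-18,19),row(-20,-18,60),row(30,-100,60))
E
```

```text
c+y [50.3 -1.2]
c-y [ 50.2 -58.3]
railL [ 54.9 137.7]
railR [  53.2 -135.8]
stopL corner [ -0.2 146.5]
(array([-1.93, -0.01, -0.03]), array([-0.001,  0.007,  0.   ])) (array([-1.95, -0.01, -4.13]), array([-0.001,  0.007,  0.   ])) (array([ 3.05,  8.19, -4.17]), array([-0.001,  0.007,  0.   ]))
```

>>> arm_command(
  motion=[
    [[-1,0,0],[0,0,0],-0.58],
    [[-2.4,0,0],[0,0,0],-0.58],
    [[-2.4,0,-3],[0,0,0],-1],
    [[-2.4,0,-5],[0,0,0],-1],
    [[-2.4,4,-5],[0,0,0],-1],
    [[-2.4,7.5,-5],[0,0,0],-1],
    [[1.5,7.5,-5],[0,0,0],-1],
    [[2.8,7.5,-5],[0,0,0],-1],
    [[2.8,7.5,-5],[0,0,0],-1],
    [[2.8,7.5,-5],[0,0,0],-1],
  ],
)

```text
clock: 7.0
position: [0.5484, -0.1174, 0.0683]
tcp_rot: [-0.0, 0.999, 0.05, -0.0]
contact_force: [-0.9, 0.0, 0.7]
grip_width: 0.0002
```

```bash
python3 - <<'E'
from h import *
b=np.load("bed.npy");p=toworld(b,[.05,-.03]);b[2]=.095;b[:2]=0;b[:2]=p-toworld(b,[.05,-.03]);np.save("bed.npy",b)
where();print(row(30,-90,19)); print(row(30,68,19))
E
python3 look.py top t1 290 180 120 90
```

```text
t 7.0 bed mm [ 30.1 -93. ] z 68.3 F [-0.9  0.   0.7] w 0.2
(array([-0.  , -0.3 ,  4.93]), array([-0.   ,  0.   ,  0.005]))
(array([  0.08, -16.1 ,   4.94]), array([-0.   ,  0.   ,  0.005]))
t 7.05 bed mm [ 29.9 -92.9] z 68.5 F [ 0.6 -0.5  0.7] w 0.2
```

View pics/t1.png

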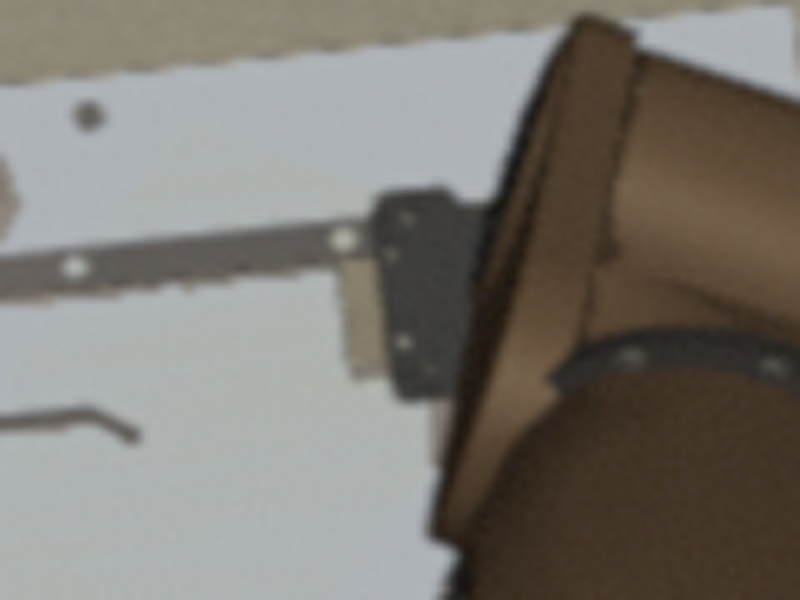

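The coupon's +y end is at (340,262)–(350,378), lying flush along the rail. Next I lower the closed fingers behind its -y end and slide it.

>>> arm_command(
  motion=[
    [[0,0,3],[0,0,0],-1],
    [[0,0,4.9],[0,0,0],-1],
    [[0,0,4.9],[0,0,0],-1],
    [[0,-1,4.9],[0,0,0],-1],
    [[0,-1.6,4.9],[0,0,0],-1],
    [[0,-2.0,4.9],[0,0,0],-1],
    [[0,-2.4,4.9],[0,0,0],-1],
    [[0,-2.8,4.9],[0,0,0],-1],
    [[0.02,-3.3,4.9],[0,0,0],-1],
    [[0.03,-3.8,4.9],[0,0,0],-1],
    [[0.04,-4.3,4.9],[0,0,0],-1],
    [[0.05,-4.8,4.9],[0,0,0],-1],
    [[0.06,-5.3,4.9],[0,0,0],-1],
    [[0.07,-5.8,4.9],[0,0,0],-1],
    [[0.08,-6.3,4.9],[0,0,0],-1],
    [[0.09,-6.8,4.9],[0,0,0],-1],
    [[0.1,-7.3,4.9],[0,0,0],-1],
    [[0.1,-7.8,4.9],[0,0,0],-1],
    [[0.1,-8.0,4.9],[0,0,0],-1],
  ],
)

```text
clock: 8.95
position: [0.5415, -0.0378, 0.0197]
tcp_rot: [0.0, 0.999, 0.05, -0.001]
contact_force: [-3.7, -6.8, 5.5]
grip_width: 0.0004
```

```bash
python3 look.py scene s3 230 130 140 160
```

```text
t 9.0 bed mm [ 30.7 -13. ] z 19.7 F [-3.1 -4.4  5.5] w 0.1
```

View pics/s3.png

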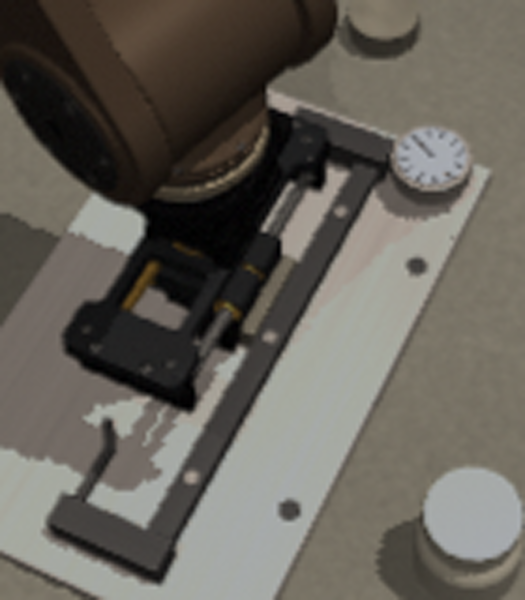

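The coupon's visible side still lies along the rail near (255,310). I'll continue.

>>> arm_command(
  motion=[
    [[0,-0.5,0],[0,0,0],-1],
    [[0,-1.0,0],[0,0,0],-1],
    [[0,-1.5,0],[0,0,0],-1],
    [[0,-2.0,0],[0,0,0],-1],
    [[0,-2.5,0],[0,0,0],-1],
    [[0,-3.0,0],[0,0,0],-1],
    [[0,-3.5,0],[0,0,0],-1],
    [[0,-4.0,0],[0,0,0],-1],
    [[0,-4.5,0],[0,0,0],-1],
    [[0,-5.0,0],[0,0,0],-1],
    [[0,-5.5,0],[0,0,0],-1],
    [[0,-6.0,0],[0,0,0],-1],
    [[0,-6.4,0],[0,0,0],-1],
    [[0,-6.8,0],[0,0,0],-1],
    [[0,-7.1,0],[0,0,0],-1],
    [[0,-7.3,0],[0,0,0],-1],
    [[0,-7.4,0],[0,0,0],-1],
  ],
)

```text
clock: 10.7
position: [0.5339, 0.0356, 0.0197]
tcp_rot: [0.0, 0.999, 0.05, -0.001]
contact_force: [-4.5, -6.9, 6.2]
grip_width: 0.0002
```

>>> arm_command(
  motion=[
    [[0,-0.1,0],[0,0,0],-1],
    [[0,-0.2,0],[0,0,0],-1],
    [[0,-0.3,0],[0,0,0],-1],
  ],
)

```text
clock: 11.0
position: [0.5336, 0.0384, 0.0197]
tcp_rot: [0.0, 0.999, 0.05, -0.001]
contact_force: [-4.5, -7.2, 6.3]
grip_width: 0.0004
```

```bash
python3 look.py scene s4 250 120 120 110
```

```text
t 11.05 bed mm [30.1 63.6] z 19.7 F [-4.3 -6.3  5.5] w 0.4
```

View pics/s4.png

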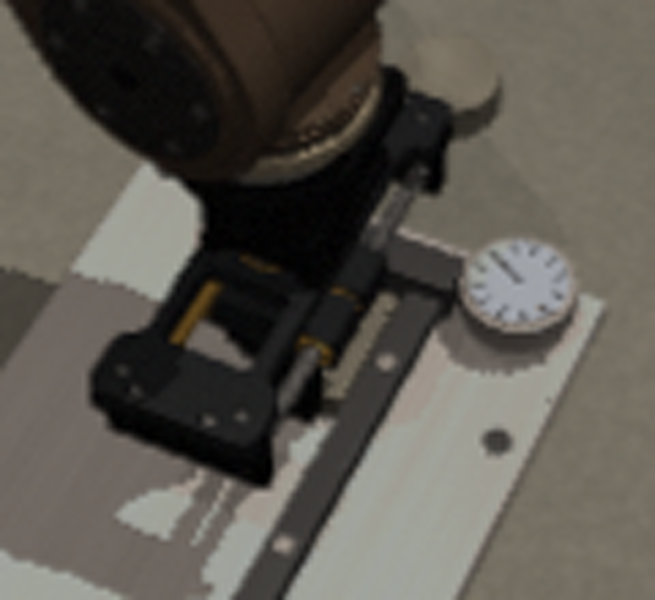

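The coupon strip, (395,300)–(345,395), lies along the rail and ends just short of the stop. I'll advance until it stalls.

>>> arm_command(
  motion=[
    [[0,-0.1,0],[0,0,0],-1],
    [[0,-0.2,0],[0,0,0],-1],
    [[0,-0.3,0],[0,0,0],-1],
    [[0,-0.3,0],[0,0,0],-1],
  ],
)

```text
clock: 11.45
position: [0.5333, 0.0415, 0.0197]
tcp_rot: [0.0, 0.999, 0.05, -0.001]
contact_force: [-4.0, -6.6, 7.1]
grip_width: 0.0002
```

>>> arm_command(
  motion=[
    [[0,-0.1,0],[0,0,0],-1],
    [[0,-0.2,0],[0,0,0],-1],
    [[0,-0.2,0],[0,0,0],-1],
  ],
)

```text
clock: 11.75
position: [0.5331, 0.0435, 0.0197]
tcp_rot: [0.0, 0.999, 0.05, -0.001]
contact_force: [-3.6, -6.5, 6.1]
grip_width: 0.0002
```

>>> arm_command(
  motion=[
    [[0,-0.1,0],[0,0,0],-1],
    [[0,-0.2,0],[0,0,0],-1],
    [[0,-0.2,0],[0,0,0],-1],
  ],
)

```text
clock: 12.05
position: [0.5329, 0.0455, 0.0197]
tcp_rot: [0.0, 0.999, 0.05, -0.001]
contact_force: [-4.0, -6.3, 5.8]
grip_width: 0.0005
```

>>> arm_command(
  motion=[
    [[0,-0.1,0],[0,0,0],-1],
    [[0,-0.2,0],[0,0,0],-1],
    [[0,-0.2,0],[0,0,0],-1],
  ],
)

```text
clock: 12.35
position: [0.5327, 0.0475, 0.0197]
tcp_rot: [0.0, 0.999, 0.05, -0.001]
contact_force: [-4.2, -6.9, 6.4]
grip_width: 0.0002
```

>>> arm_command(
  motion=[
    [[0,-0.1,0],[0,0,0],-1],
    [[0,-0.2,0],[0,0,0],-1],
    [[0,-0.2,0],[0,0,0],-1],
  ],
)

```text
clock: 12.65
position: [0.5327, 0.048, 0.0198]
tcp_rot: [0.001, 0.999, 0.05, -0.001]
contact_force: [-4.9, -21.0, 7.4]
grip_width: 0.0006
```

>>> arm_command(
  motion=[
    [[0,-0.1,0],[0,0,0],-1],
    [[0,-0.2,0],[0,0,0],-1],
    [[0,-0.2,0],[0,0,0],-1],
  ],
)

```text
clock: 12.95
position: [0.5328, 0.0486, 0.02]
tcp_rot: [0.002, 0.999, 0.05, -0.0]
contact_force: [-5.0, -34.8, 9.8]
grip_width: 0.0007
```

```bash
python3 look.py scene s5 290 140 60 55
```

```text
t 13.0 bed mm [30.3 73.7] z 20.0 F [ -4.1 -34.1   9.1] w 0.6
```

View pics/s5.png

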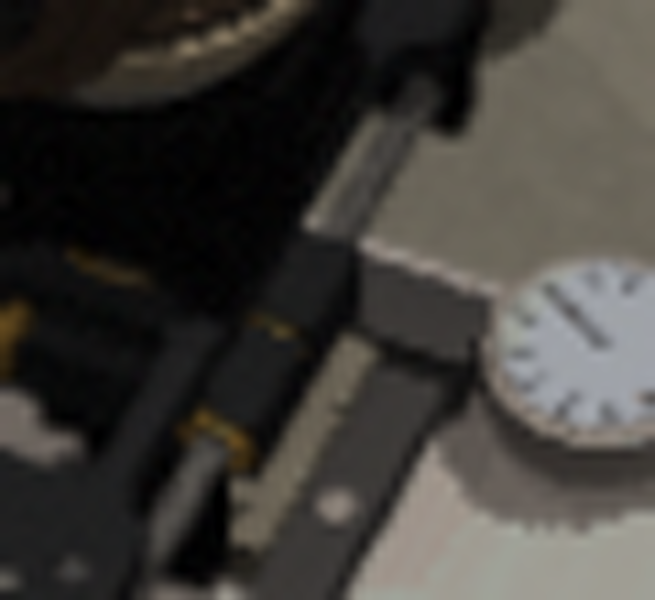

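The coupon end at (375,345) meets the stop, and the force rose to about 35 N. I'll back off, lift and move clear, then check.

>>> arm_command(
  motion=[
    [[0,0.5,0],[0,0,0],-1],
    [[0,1.5,0],[0,0,0],-1],
    [[0,4,0],[0,0,0],-1],
    [[0,4,-4],[0,0,0],-1],
    [[0,4,-8],[0,0,0],-1],
    [[0,4,-12],[0,0,0],-1],
    [[0,9,-15],[0,0,0],-1],
    [[0,14,-15],[0,0,0],-1],
    [[0,19,-15],[0,0,0],-1],
    [[0,24,-15],[0,0,0],-1],
    [[0,29,-15],[0,0,0],-1],
    [[0,34,-15],[0,0,0],-1],
    [[0,34,-15],[0,0,0],-1],
    [[0,34,-15],[0,0,0],-1],
  ],
)

```text
clock: 14.4
position: [0.5665, -0.2879, 0.1688]
tcp_rot: [-0.0, 0.999, 0.049, -0.0]
contact_force: [-0.6, 1.0, -0.2]
grip_width: 0.0002
```

```bash
python3 look.py scene s6 285 140 80 75;python3 look.py top t2 220 130 240 160
```

```text
t 14.45 bed mm [  32.1 -263. ] z 169.0 F [0.5 0.6 0. ] w 0.3
t 14.5 bed mm [  32.4 -262.2] z 169.3 F [-0.3  0.6 -0.6] w 0.4
```

View pics/s6.png

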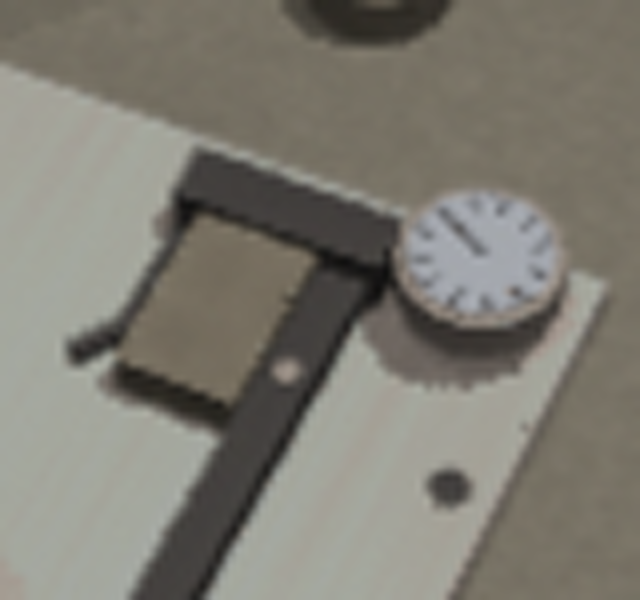

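View pics/t2.png

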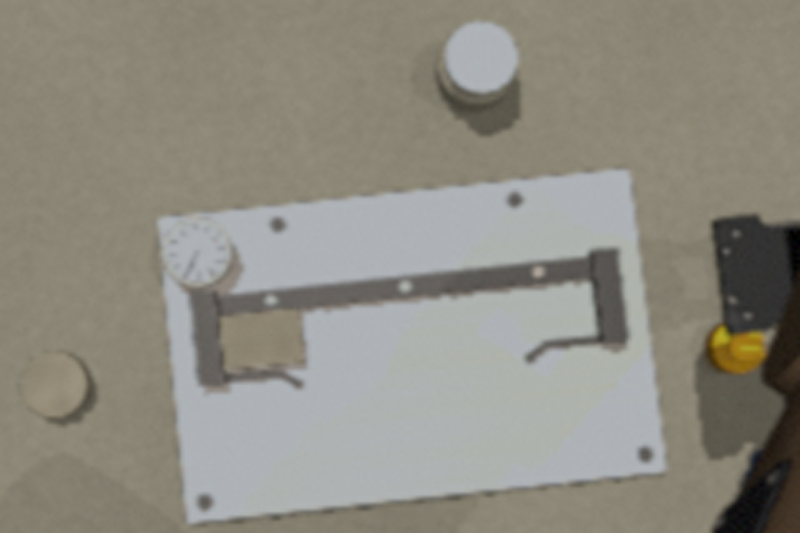

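The coupon's top face in the scene crop, (200,212)–(320,255)–(235,405)–(118,355), fills the pocket against both the stop and the rail. The bystanders are in place and the hand is clear. I'll do one numeric check.

```bash
python3 - <<'E'
from h import *
b=np.load("bed.npy");c=pickle.load(open("s6.pkl","rb"))
q=[tobed(b,ray(c,crop(u,(285,140),8),.03)) for u in [(318,256),(235,405),(118,355),(200,212)]]
print(np.round(np.array(q)*1e3,1),fit([[.02,.03],[.02,-.03],[-.02,-.03],[-.02,.03]],q))
c=pickle.load(open("t2.pkl","rb"));f=800/240
for u in[(220,313),(304,309),(305,365),(222,373)]:print((tobed(b,ray(c,crop(u,(220,130),f),.03))*1e3).round(1))
for n,u,z in [("slice",(54,384),.022),("jar",(480,58),.07),("stop inner edge top",(218,293),.034),("stop inner low",(222,383),.034)]: print(n,(tobed(b,ray(c,crop(u,(220,130),f),z))*1e3).round(1))
E
```

```text
[[ 49.3 137.5]
 [ 50.4  78.6]
 [ 11.3  79.9]
 [  9.8 137.4]] (array([0.03020982, 0.10834118, 0.00981774]), np.float64(0.001800080869257259))
[ 50.5 138.5]
[47.3 76.4]
[ 6.1 79.7]
[  6.3 141.1]
slice [ 10.5 266.3]
jar [214.4 -69. ]
stop inner edge top [ 65.1 138.4]
stop inner low [ -1.  141.5]
```

```bash
python3 -c "
from rig import order;print(order.close_job())"
```

```text
the job is handed in; nothing more can be done
None
```

The mortar coupon is seated in the dial-gauge corner pocket, against both the rail and the end stop, and the job is handed in. No verdict was reported.

- **To the rail:** I pushed the coupon with the two spread fingertips until it squared up and lay flat on the rail in the open middle stretch. Its centre was at y of about -30 mm in the bed's frame, and the fingers stalled at about 16 N.
- **Into the pocket:** I slid it along the rail from its far end with closed fingers until it stalled on the end stop at about 35 N. That is fingertip pushing force; the limits are 40 N for the arm or gripper body and 120 N at the wrist. I then backed off, lifted and moved the hand clear. The robot clock stood at about 14.5 s.

**Last checks:**
- **Scene camera:** the coupon is at x +30.2 mm, y +108 mm, turned 0.01 rad. Seated is +30, +110 mm, so this agrees within the roughly 2 mm calibration.
- **Top camera:** its corner readings scatter by up to 4 mm because the pixels there are coarse. They put the coupon's end level with the stop face.
- **Bystanders:** the slice reads about 2 mm and the jar about 6 mm from the first reading. The first ones were coarse pixel readings, and the hand never went near either object. I did not re-measure the weight, though it still stands in its place in the last picture, partly behind the raised hand.
- **Stall position:** the fingers stopped about 6 mm past my nominal y value. The cause is most likely thinner fingers than I assumed, plus a small error in the bed's y position. The force rise and the pictures both show the coupon touching the stop.

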